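Hold a block ready over the glue-up jig

TASK

Get the small plywood glue-up jig (the one with aluminium guides, nearest you) ready for the small dark block: first throw its toggle clamp fully open, then pick up the small dark block, lift it over the mug and the glue pot without disturbing them or the pale block, and present it to the jig: level, centred over the nest and in line with it, its underside about 15 mm above the tops of the aluminium guides. Never let the block touch the jig or its clamp; finish still gripping it there, motionless - do not lower it in or let go.

Things in the scene. Friction and masses are not known exactly. Their poses are not given: they have to be found in the camera images.
- small_block (a point): centre of the loose small dark-brown wooden block with finger-jointed ends, one of them white with glue, 45 mm wide (x) x 122 mm long (y) x 26 mm thick (z), about 0.09 kg, lying flat on the bed; axes are the block's own (z up). The centre is 13 mm above its underside. Grip it across the 45 mm sides. The block is the same either way round.
- jig_nest (a point): nest centre at the height of the guide tops, 40 mm above the bed; jig's axes, y = nest's long axis, z up. Jig fixed to the bed, place and heading vary. Plywood board 18 mm thick, x +-50, y -155 to 85 mm. On it four aluminium guides (x +-26.5 to +-40.5, y +-28 to +-62, finger gaps between) and an end stop (y 65 to 77), all 22 mm above the board. Toggle clamp at the -y end.
- clamp_hinge (a point): middle of the toggle clamp's hinge pin, fixed to the jig, 115 mm from the nest centre towards -y and 63 mm above the bed; the hinge axis is this point's x (the jig's x), axes parallel to the jig's.
- clamp_grip (a point): middle of the clamp's red grip (20 mm round, 68 mm long), 64 mm from the hinge pin; z points out along it. Closed: grip upright over the hinge, top 161 mm above the bed; steel arm (14 mm wide, 85 mm long, top 79 mm above the bed) level over the nest. Opening swings the grip away from the nest and down to about level, and the arm, square to it, up to upright (tip at 150 mm).
- clamp (a joint): clamp angle in rad: 0 = closed (start), 1.70 = fully open at the stop. Over-centre: its weight falls to the nearer end from about the middle (0.8), so it stays at either end; about 1 to 2 N at the grip, pushed away from the nest, starts it, and past the middle it falls fully open by itself.
- pale_block (a point): centre of another loose wooden block, pale with one white end, 60 x 133 x 26 mm (x, y, z), lying on the bed beside the small one: leave it. Which of the two lies nearer the robot varies.
- tea_mug: white tea mug, 92 mm across, 126 mm with the handle, 95 mm tall, loose, standing between the blocks and the jig; origin under its middle (handle included). Leave it.
- glue_pot: round glue pot of dull metal with a lid, 105 x 87 x 79 mm tall, loose, standing between the blocks and the jig; origin under its middle. Leave it.

How it is judged:
By the outcome, as a careful person would: the job done as asked, in the order asked, and still so for the second after the job is handed in, while the arm keeps its last pose, push and grip.
It also fails if it takes over 53 s, if anything falls off the work surface, if the arm or the gripper's body presses on something with over 40 N, if the wrist force passes 120 N, or if a joint passes its speed limit or range.

ROBOT

A 6-joint arm with a two-finger parallel gripper is mounted at the origin on a cart in front of the work surface, level with it; the furniture and walls round the work are solid. World frame = base frame: x ahead of the robot, y to its left, z up, the work surface at z = 0. Lengths are in m, angles in rad, forces in N, time in s.
With the tool pointing down it reaches from about 0.3 to 0.875 m from the base axis. Payload 4.2 kg.
Tool frame: the origin (TCP) lies at the very end of the fingers, on their centre line; the grasp point (between the pads) lies 19 mm behind it (r.hold_point_z is the distance from the TCP to the grasp point, in m); z points along the fingers, y is the line along which they close (so a half turn about z gives the same grasp; the last joint's range is limited). The gripper opens to 85 mm and grips with 20 to 120 N. Pads are 22 mm wide; open, the fingers measure 114 mm over their backs; the gripper's body (76 mm by 85 mm) begins 54 mm behind the grasp point. The pads swing forward as they close: fully open they stand 13 mm farther back than shut.
Start: joints at [1.085, 0.32, 1.565, -0, 1.257, -0.02], TCP at [0.258, 0.514, 0.231] pointing down, gripper open.
Joint ranges: [-3.11, 3.11], [-0.84, 2.01], [0.21, 2.61], [-1.34, 4.49], [0.05, 2.63], [-2.56, 2.56]. Speed limits (rad/s): [2.57, 2.57, 3.14, 3.14, 3.14, 3.14].

INTERFACE

Orientations are given as a rotation vector (axis times angle).
In Python, from rig import r, get_image, order, spotter gives the robot as it stands. The module is installed in compiled form; this text tells all that it offers.
- The arm moves only by the shell command python3 -m pendant 'ROWS' [FORCE]. ROWS is JSON, a list of rows, each an object of numbers: "x", "y", "z": the shift along the tool's x, y, z in m; "spin": the turn about the tool's z in degrees; "grip": the finger opening in m, from 0 to 0.0854. In form: [{"x": .., "y": .., "z": .., "spin": .., "grip": ..}, ...]. A call has 1 to 5 rows; each row is the pose to reach, as a shift and turn from the pose commanded when the call began, along the tool's axes at that moment; what a row does not reach only later rows make up. A row lasts 1/8 s, in which the tool goes at most 62.5 mm and 10.7 degrees, less where a joint would pass 70% of its speed; a pose out of reach is approached as far as the arm can. A call with a gripper value outside its range is refused whole. The fingers move at their own pace and stop on an object; FORCE is the grip in N (left out, the last holds). Time passes only in rows, so rows that repeat a pose let the fingers close. It gives the time, the measured TCP pose, the force, the opening and the grip force at its end, in the units of the state.
- r.get_obs(): the state, without advancing time (a new reading comes with each control period).
- get_image(name): name is "scene" or "side" or "wrist"; returns a dict with "pixels" (480x640x3 uint8, blue, green, red), "mtx" (3x3 intrinsics, pixels), "rvec" (rotation vector, rad) and "tvec" (3), from world to camera coordinates, as OpenCV has them. Camera axes: x right, y down, z forward; pixel columns grow to the right and rows downward; lengths in m; the calibration is good to about 2 mm. A picture is of the moment at which its call begins. There is no depth.
- order.finish_job(): hands the job in; it is judged then, once.
Trained networks look in the newest picture that a camera, given by its name, has taken for a name from the list of things; names that differ only in an ending like _2 or _b are one class to them, and where a whole thing is asked for, a point or a joint stands for the part that bears it (a point fixed in the world has none). Each returns a list of dicts, best first, with "conf" (0 to 1); they miss things now and then, are a little off and sometimes report something else, mostly with a low value. They report only what shows in the picture. A call takes as long as a camera call.
- spotter.find_in(camera, target): "extent" ([left, top, width, height] in pixels, round what is visible of it).
- spotter.cut_out(camera, target): "pixels" (480x640 bool, what is visible of it) and "extent" ([left, top, width, height] in pixels, round what is visible of it).
- spotter.mark_of(camera, target): "at" ([row, column] in pixels: a listed point, or the origin of a listed thing).
The state is a dict: "time_s": time; "joint_positions": joint angles; "qvel": joint speeds; "effort": joint torques, N m; "tcp_pos": TCP position; "eef_rot": TCP orientation; "force": force on the tool from outside, world axes, zero at the start; "torque": the same for the moment, N m; "width": finger opening in m; "grip_force": force on a finger pad.
Only numpy, scipy, OpenCV 4.12 (cv2) and the standard library are available. Lean on these libraries where they do the work, as an engineer would, in place of code of your own. Each camera call takes 0.05 s, during which the arm holds its last target. There are 200 camera calls.

## Working session

There is one attempt and no reset: what is moved stays moved. The work goes in short steps, Python scripts to look and compute and a shell command to move; the robot and the scene stay as the last step left them, time stands still between calls to the robot, and variables do not carry over. Pictures are saved under pics/ and viewed, at most 10 in all, crops included, and the job is handed in when it is done.

```bash
mkdir -p pics
python3 - <<'E'
from rig import r,get_image,order,spotter
import cv2,numpy as np
o=r.get_obs();print({k:np.round(v,3) for k,v in o.items()})
for c in ["scene","side"]:
    im=get_image(c);cv2.imwrite(f"pics/{c}0.png",im["pixels"])
    print(c,np.round(im["mtx"],1).tolist(),np.round(im["rvec"],3),np.round(im["tvec"],3))
    for t in ["small_block","pale_block","jig_nest","clamp_hinge","clamp_grip","tea_mug","glue_pot"]:
        print(t,[(np.round(d["at"]).tolist(),round(d["conf"],2)) for d in spotter.mark_of(c,t)[:3]])
E
```

```text
{'time_s': np.float64(0.0), 'joint_positions': array([ 1.085,  0.32 ,  1.566,  0.   ,  1.257, -0.02 ]), 'qvel': array([-0.   , -0.001, -0.001, -0.   , -0.001,  0.001]), 'effort': array([-1.0000e-03, -4.1553e+01, -2.3417e+01,  0.0000e+00,  8.0000e-03,
       -0.0000e+00]), 'tcp_pos': array([0.258, 0.513, 0.23 ]), 'eef_rot': array([-7.250e-01, -3.056e+00,  3.000e-03]), 'force': array([ 1.146, -0.333,  0.181]), 'torque': array([-0.054, -0.07 ,  0.014]), 'grip_force': np.float64(0.0), 'width': np.float64(0.085)}
scene [[619.3, 0.0, 322.1], [0.0, 619.3, 238.6], [0.0, 0.0, 1.0]] [ 2.187 -0.677  0.337] [-0.337  0.314  0.944]
small_block [([192.0, 290.0], 0.72)]
pale_block [([227.0, 240.0], 0.89)]
jig_nest [([286.0, 385.0], 0.67)]
clamp_hinge [([309.0, 434.0], 0.77)]
clamp_grip [([286.0, 440.0], 0.87)]
tea_mug [([240.0, 342.0], 0.94)]
glue_pot [([264.0, 282.0], 0.67)]
side [[509.9, 0.0, 311.0], [0.0, 509.9, 231.9], [0.0, 0.0, 1.0]] [ 2.074 -0.34   0.226] [-0.429  0.224  0.874]
small_block [([211.0, 309.0], 0.89)]
pale_block [([232.0, 252.0], 0.86)]
jig_nest [([286.0, 353.0], 0.84)]
clamp_hinge [([311.0, 391.0], 0.9)]
clamp_grip [([281.0, 396.0], 0.69), ([286.0, 350.0], 0.17)]
tea_mug [([253.0, 339.0], 0.85), ([263.0, 275.0], 0.48)]
glue_pot [([261.0, 276.0], 0.82)]
```

```bash
cat > h.py <<'E'
from rig import r,get_image,order,spotter
import cv2,numpy as np
from scipy.spatial.transform import Rotation as R
def ray(im,at):
    Rm=cv2.Rodrigues(np.array(im["rvec"],float))[0];C=-Rm.T@np.ravel(im["tvec"])
    p=cv2.undistortPoints(np.array([[[at[1],at[0]]]],float),im["mtx"],None)[0,0]
    return C,Rm.T@np.array([p[0],p[1],1])
def onz(im,at,z):
    C,d=ray(im,at);return C+d*(z-C[2])/d[2]
def proj(im,P):
    return cv2.projectPoints(np.array(P,float).reshape(-1,3),np.array(im["rvec"],float),np.array(im["tvec"],float),im["mtx"],None)[0].reshape(-1,2)
def shift(P):
    "world point -> tool-axis shift of TCP"
    o=r.get_obs();return R.from_rotvec(o["eef_rot"]).inv().apply(np.array(P)-o["tcp_pos"])
E
python3 - <<'E'
from h import *
Z=dict(small_block=.013,pale_block=.013,jig_nest=.04,clamp_hinge=.063,clamp_grip=.127,tea_mug=0,glue_pot=0)
for c in ["scene","side"]:
    im=get_image(c)
    for t,z in Z.items():
        m=spotter.mark_of(c,t)
        if m: print(c,t,np.round(onz(im,m[0]["at"],z),3),m[0]["conf"])
a=cv2.imread("pics/scene0.png")[130:380,180:500]
b=cv2.imread("pics/side0.png")[130:380,180:500]
cv2.imwrite("pics/ab.png",cv2.resize(np.vstack([a,b]),None,fx=1.2,fy=1.2,interpolation=2)) 
cv2.imwrite("pics/a.png",cv2.resize(a,(768,600),interpolation=2))
E
```

```text
scene small_block [0.58  0.37  0.013] 0.88
scene pale_block [0.429 0.333 0.013] 0.67
scene jig_nest [ 0.554 -0.002  0.04 ] 0.98
scene clamp_hinge [ 0.564 -0.122  0.063] 0.62
scene tea_mug [0.587 0.178 0.   ] 0.66
scene glue_pot [0.442 0.192 0.   ] 0.59
side small_block [0.58  0.365 0.013] 0.63
side pale_block [0.419 0.325 0.013] 0.75
side clamp_hinge [ 0.557 -0.121  0.063] 0.75
side clamp_grip [ 0.572 -0.105  0.127] 0.75
side tea_mug [0.583 0.185 0.   ] 0.74
side glue_pot [0.439 0.199 0.   ] 0.6
```

View pics/a.png

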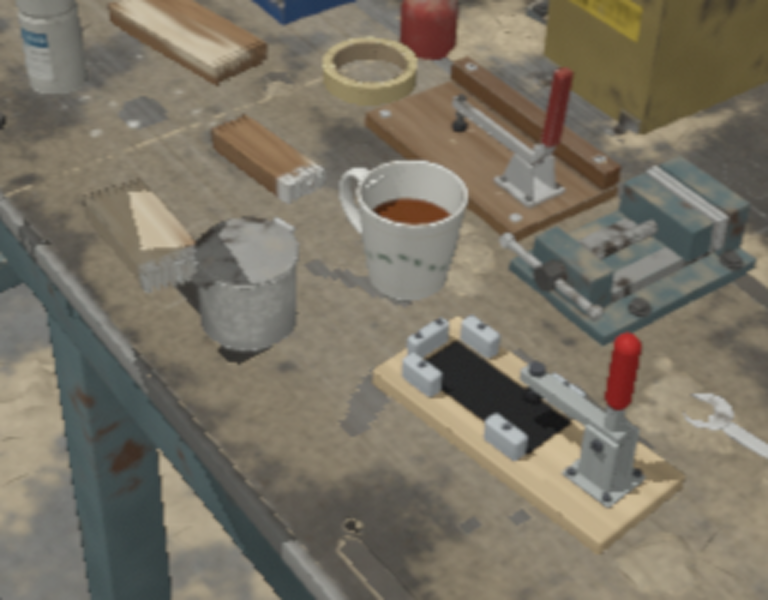

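View pics/side0.png

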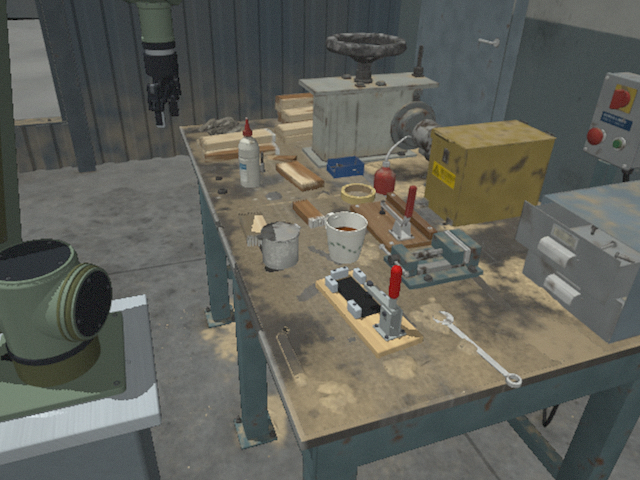

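The views show the small dark block at about (290,192) in the scene image and the pale block at (240,227). The pot and mug stand in front of them, and the plywood jig is at about (385,286) with its red grip upright at (440,286). I'm moving to above the jig.

```bash
python3 -m pendant '[{"x":-0.05,"y":-0.035,"spin":6,"grip":0},{"x":-0.1,"y":-0.07,"spin":12,"grip":0},{"x":-0.155,"y":-0.11,"spin":18,"grip":0},{"x":-0.205,"y":-0.145,"spin":24,"grip":0},{"x":-0.26,"y":-0.185,"spin":30,"grip":0}]' 
python3 -m pendant '[{"x":-0.06,"y":-0.005,"spin":6,"grip":0},{"x":-0.12,"y":-0.01,"spin":12,"grip":0},{"x":-0.18,"y":-0.015,"spin":18,"grip":0},{"x":-0.24,"y":-0.02,"spin":24,"grip":0},{"x":-0.29,"y":-0.025,"spin":30,"grip":0}]'
cat > look.py <<'E'
from h import *
import sys
Z=dict(small_block=.013,pale_block=.013,jig_nest=.04,clamp_hinge=.063,clamp_grip=.127,tea_mug=0,glue_pot=0)
o=r.get_obs();print(o["time_s"],o["tcp_pos"],o["force"],o["width"]);Rm=R.from_rotvec(o["eef_rot"]).as_matrix();print("tool y heading",np.degrees(np.arctan2(Rm[1,1],Rm[0,1])),"z",Rm[:,2])
for c in ["wrist","scene","side"]:
    im=get_image(c);cv2.imwrite(f"pics/{c}_{sys.argv[1]}.png",im["pixels"])
    for t in sys.argv[2:]:
        m=spotter.mark_of(c,t)
        for d in m[:2]: print(c,t,np.round(onz(im,d["at"],Z[t]),3),np.round(d["at"]),round(d["conf"],2))
E
python3 look.py 1 jig_nest clamp_hinge clamp_grip tea_mug glue_pot
```

```text
1.6 [0.25826082 0.51375272 0.2313576 ] [ 0.87950498 -0.2211021   0.03461821] 0.08543231655257882
tool y heading 63.31185023245076 z [ 4.11190403e-05  1.03630418e-04 -9.99999994e-01]
scene jig_nest [ 0.558 -0.008  0.04 ] [286. 389.] 0.63
scene clamp_hinge [ 0.569 -0.121  0.063] [311. 436.] 0.82
scene tea_mug [0.585 0.18  0.   ] [243. 341.] 0.96
scene glue_pot [0.449 0.195 0.   ] [263. 283.] 0.97
scene glue_pot [0.581 0.387 0.   ] [196. 287.] 0.3
side jig_nest [ 0.537 -0.005  0.04 ] [288. 352.] 0.81
side clamp_hinge [0.544 0.272 0.063] [215. 309.] 0.66
side clamp_hinge [ 0.558 -0.121  0.063] [313. 389.] 0.6
side clamp_grip [ 0.566 -0.107  0.127] [278. 393.] 0.81
side tea_mug [0.584 0.186 0.   ] [253. 337.] 0.68
side glue_pot [0.443 0.193 0.   ] [261. 278.] 0.96invalid input
invalid input
```

View pics/wrist_1.png

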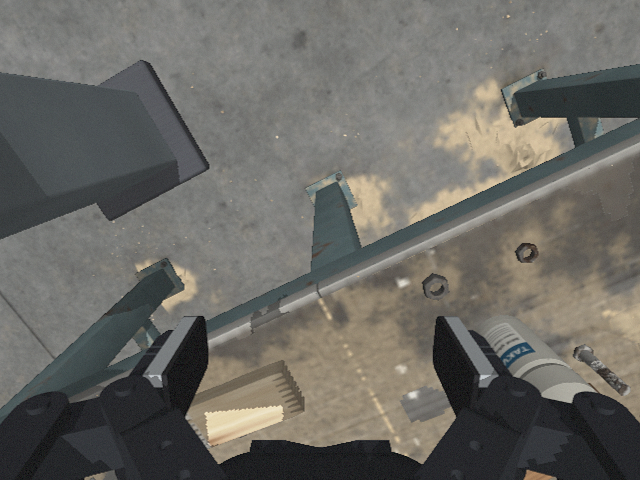

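Both moves were refused: each row needs all five fields. The wrist picture is still the start view, with the pale block at the lower left, around (245,405).

```bash
python3 -m pendant '[{"x":-0.05,"y":-0.035,"z":0,"spin":6,"grip":0},{"x":-0.1,"y":-0.07,"z":0,"spin":12,"grip":0},{"x":-0.155,"y":-0.11,"z":0,"spin":18,"grip":0},{"x":-0.205,"y":-0.145,"z":0,"spin":24,"grip":0},{"x":-0.26,"y":-0.185,"z":0,"spin":30,"grip":0}]' 
python3 -m pendant '[{"x":-0.06,"y":-0.005,"z":0,"spin":6,"grip":0},{"x":-0.12,"y":-0.01,"z":0,"spin":12,"grip":0},{"x":-0.18,"y":-0.015,"z":0,"spin":18,"grip":0},{"x":-0.24,"y":-0.02,"z":0,"spin":24,"grip":0},{"x":-0.29,"y":-0.025,"z":0,"spin":30,"grip":0}]'
python3 look.py 2 jig_nest clamp_hinge clamp_grip
```

```text
time_s: 3.12
tcp_pos: [0.4039, 0.2385, 0.2316]
eef_rot: [1.495, 2.762, 0.002]
force: [1.1, -0.1, -0.1]
width: -0.0001
grip_force: 0.0
time_s: 3.75
tcp_pos: [0.5424, -0.0181, 0.2315]
eef_rot: [2.161, 2.279, 0.001]
force: [-0.3, 0.5, -0.3]
width: -0.0001
grip_force: 0.0
3.75 [ 0.54238505 -0.01809708  0.23145394] [-0.33247893  0.47540411 -0.29763101] -5.546009251985062e-05
tool y heading 3.0496743241955766 z [ 7.78212814e-04  1.25482325e-04 -9.99999689e-01]
wrist jig_nest [ 0.551 -0.002  0.04 ] [194. 331.] 0.71
scene jig_nest [ 0.547 -0.008  0.04 ] [288. 385.] 0.78
scene clamp_hinge [ 0.564 -0.124  0.063] [314. 436.] 0.57
scene clamp_grip [ 0.568 -0.122  0.127] [286. 442.] 0.57
side jig_nest [ 0.541 -0.005  0.04 ] [288. 354.] 0.9
side clamp_hinge [ 0.561 -0.115  0.063] [310. 389.] 0.58
side clamp_grip [ 0.562 -0.117  0.127] [282. 394.] 0.9
```

View pics/wrist_2.png

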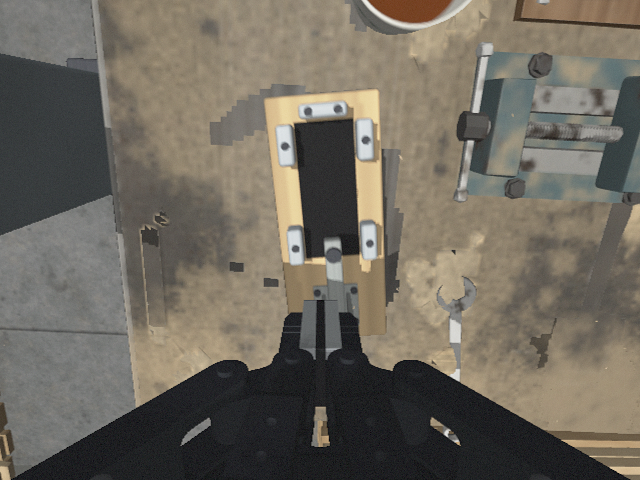

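The wrist view shows the nest from above. The guide tops are at (u,v) = (285,145), (366,140), (296,245) and (370,240). I'll fit the jig pose from these.

Run:
```python
from h import *
im=get_image("wrist")
px=[(285,145),(366,140),(296,245),(370,240)];L=np.array([(-33.5,45),(33.5,45),(-33.5,-45),(33.5,-45)])/1e3
W=np.array([onz(im,(v,u),.04)[:2] for u,v in px]);print(np.round(W,4))
c=W.mean(0);a=W-c
th=np.arctan2((L[:,0]*a[:,1]-L[:,1]*a[:,0]).sum(),(L*a).sum());Rm=np.array([[np.cos(th),-np.sin(th)],[np.sin(th),np.cos(th)]])
print("nest",c,"heading",np.degrees(th),"res",np.round(W-c-L@Rm.T,4))
print("hinge",c+Rm@[0,-.115])
```

```text
[[ 0.5094  0.0401]
 [ 0.5762  0.0481]
 [ 0.5221 -0.0467]
 [ 0.588  -0.038 ]]
nest [0.5489063  0.00087295] heading 7.7247037658933655 res [[-0.0002 -0.0009]
 [ 0.0001 -0.0019]
 [ 0.0003  0.0015]
 [-0.0002  0.0012]]
hinge [ 0.56436384 -0.11308346]
```

```bash
python3 -m pendant '[{"x":-0.025,"y":0.006,"z":0.02,"spin":-2.5,"grip":0},{"x":-0.05,"y":0.013,"z":0.06,"spin":-4.65,"grip":0},{"x":-0.05,"y":0.013,"z":0.1,"spin":-4.65,"grip":0},{"x":-0.05,"y":0.013,"z":0.1,"spin":-4.65,"grip":0}]'
python3 -m pendant '[{"x":-0.02,"y":0,"z":0,"spin":0,"grip":0},{"x":-0.04,"y":0,"z":0,"spin":0,"grip":0},{"x":-0.06,"y":0,"z":0,"spin":0,"grip":0},{"x":-0.08,"y":0,"z":0,"spin":0,"grip":0},{"x":-0.1,"y":0,"z":0,"spin":0,"grip":0}]'
python3 -m pendant '[{"x":-0.015,"y":0,"z":0,"spin":0,"grip":0},{"x":-0.02,"y":0,"z":0,"spin":0,"grip":0},{"x":-0.02,"y":0,"z":-0.05,"spin":0,"grip":0},{"x":-0.02,"y":0,"z":-0.11,"spin":0,"grip":0},{"x":-0.02,"y":0,"z":-0.12,"spin":0,"grip":0}]'
python3 look.py 3 clamp_grip small_block pale_block
python3 -c "
import cv2,numpy as np
a=cv2.imread('pics/scene_3.png')[130:380,180:500];b=cv2.imread('pics/side_3.png')[130:380,180:500];cv2.imwrite('pics/ab3.png',cv2.resize(np.hstack([a,b]),(800,312)))"
```

```text
time_s: 4.9
tcp_pos: [0.5551, -0.0648, 0.1286]
eef_rot: [-2.058, -2.365, 0.006]
force: [0.6, 0.1, 0.4]
width: 0.0001
grip_force: 0.0
time_s: 5.52
tcp_pos: [0.5713, -0.1659, 0.1315]
eef_rot: [2.062, 2.37, -0.0]
force: [1.3, 0.9, -0.2]
width: 0.0001
grip_force: 0.1
time_s: 6.15
tcp_pos: [0.5759, -0.1843, 0.2563]
eef_rot: [2.056, 2.364, 0.006]
force: [-0.0, 0.4, -0.7]
width: 0.0
grip_force: 0.0
6.15 [ 0.57592073 -0.18431175  0.25632171] [-0.04425675  0.41582824 -0.72732661] 3.5108849062858084e-05
tool y heading 7.994041928591896 z [ 0.00882593 -0.0028005  -0.99995713]
wrist clamp_grip [ 0.569 -0.16   0.127] [197. 313.] 0.57
scene clamp_grip [ 0.562 -0.18   0.127] [308. 463.] 0.74
scene small_block [0.575 0.365 0.013] [197. 290.] 0.86
scene pale_block [0.426 0.341 0.013] [225. 238.] 0.86
scene pale_block [0.434 0.178 0.013] [266. 281.] 0.75
side clamp_grip [ 0.557 -0.182  0.127] [305. 410.] 0.75
side clamp_grip [ 0.503 -0.     0.127] [253. 337.] 0.61
side small_block [0.586 0.385 0.013] [210. 310.] 0.78
side pale_block [0.416 0.33  0.013] [229. 252.] 0.8
```

View pics/ab3.png

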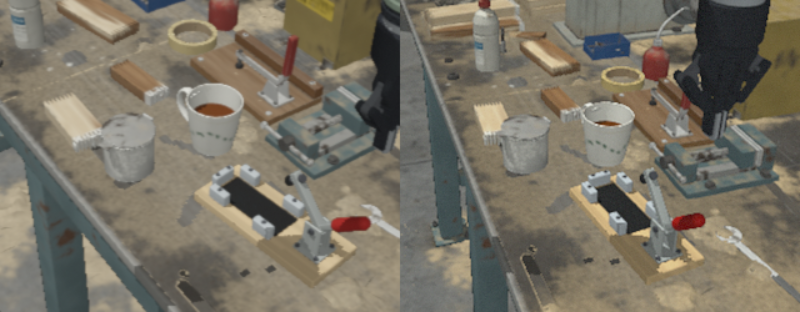

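The clamp has swung over: in the left half of the crop the grip is about level at (350,224) and the arm is up. I'll check the angle numerically and head for the block.

```bash
python3 -m pendant '[{"x":0.06,"y":0.008,"z":0,"spin":0,"grip":0.03},{"x":0.12,"y":0.016,"z":0,"spin":0,"grip":0.08},{"x":0.18,"y":0.025,"z":0,"spin":0,"grip":0.08},{"x":0.24,"y":0.034,"z":0,"spin":0,"grip":0.08},{"x":0.3,"y":0.042,"z":0,"spin":0,"grip":0.08}]' >/dev/null
python3 -m pendant '[{"x":0.06,"y":0.008,"z":0,"spin":0,"grip":0.08},{"x":0.12,"y":0.016,"z":0,"spin":0,"grip":0.08},{"x":0.18,"y":0.026,"z":0,"spin":0,"grip":0.08},{"x":0.185,"y":0.026,"z":0,"spin":0,"grip":0.08},{"x":0.185,"y":0.026,"z":0,"spin":0,"grip":0.08}]'
python3 look.py 4 small_block pale_block clamp_grip
python3 - <<'E'
from h import *
h=np.array([.5644,-.1131,.063]);t=np.radians(7.72);d=np.array([np.sin(t),-np.cos(t),0])
for c in ["scene","side"]:
    im=get_image(c);m=spotter.mark_of(c,"clamp_grip")
    print(c,[(np.round(x["at"]),x["conf"]) for x in m])
    for a in (1.2,1.45,1.7): print(a,proj(im,h+.064*(d*np.sin(a)+[0,0,np.cos(a)]))[0][::-1])
    # arm tip
    for a in (1.2,1.45,1.7): print("tip",a,proj(im,h+.085*(-d*np.cos(a)+[0,0,np.sin(a)]))[0])
E
```

```text
time_s: 8.0
tcp_pos: [0.5739, 0.3057, 0.2509]
eef_rot: [2.061, 2.371, -0.002]
force: [-0.0, -0.5, 0.7]
width: 0.0799
grip_force: 0.0
8.0 [0.5738949  0.30573232 0.25093879] [-0.00312871 -0.45025723  0.70286787] 0.0798534389277564
tool y heading 8.012501187292504 z [-5.30250931e-04 -9.31193360e-04 -9.99999426e-01]
wrist small_block [0.577 0.372 0.013] [132. 333.] 0.92
wrist pale_block [0.422 0.33  0.013] [154. 165.] 0.98
wrist clamp_grip [0.481 0.259 0.127] [277. 185.] 0.71
scene small_block [0.574 0.377 0.013] [194. 287.] 0.9
scene pale_block [0.423 0.332 0.013] [227. 239.] 0.73
scene clamp_grip [ 0.554 -0.185  0.127] [312. 463.] 0.8
scene clamp_grip [0.369 0.072 0.127] [265. 280.] 0.66
side small_block [0.575 0.369 0.013] [213. 308.] 0.71
side small_block [ 0.64  -0.053  0.013] [304. 408.] 0.32
side clamp_grip [ 0.556 -0.179  0.127] [304. 408.] 0.87
scene [(array([307., 464.]), 0.92)]
1.2 [319.48709847 460.83362795]
1.45 [327.03786908 461.21894897]
1.7 [333.34989918 459.69347949]
tip 1.2 [423.38992487 267.41710855]
tip 1.45 [433.18703527 271.36701045]
tip 1.7 [443.12373125 277.94188929]
side [(array([303., 408.]), 0.7), (array([252., 338.]), 0.64)]
1.2 [318.87842558 411.84930416]
1.45 [327.33638316 412.13882636]
1.7 [334.51042292 410.99210186]
tip 1.2 [384.67803148 264.27612586]
tip 1.45 [391.65941772 267.74900118]
tip 1.7 [398.82435892 274.11247732]
```

View pics/wrist_4.png

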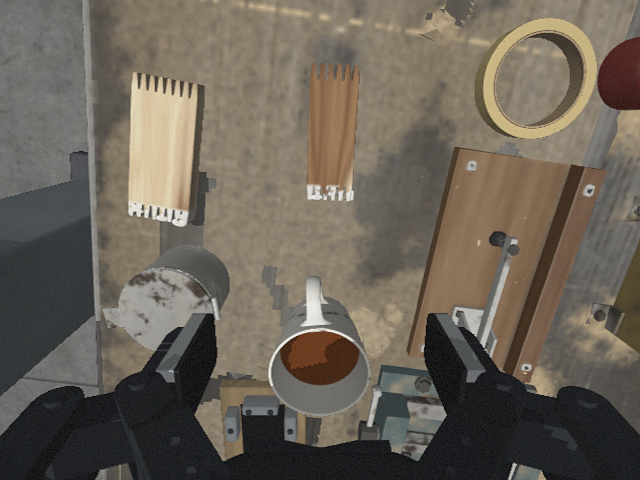

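View pics/scene_4.png

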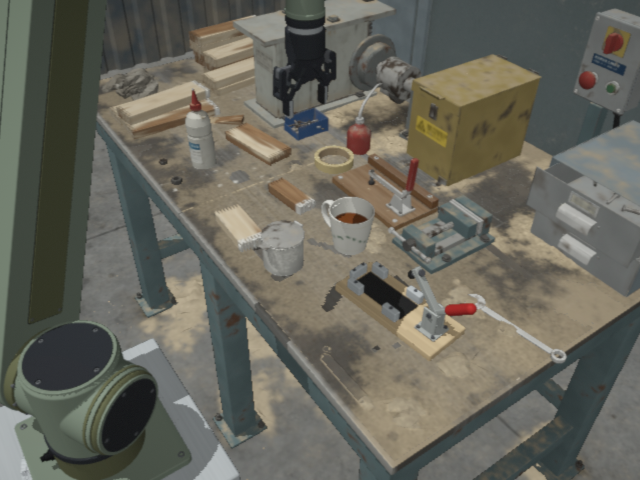

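The scene view shows the clamp grip at (461,309) and the arm tip near (414,273). That looks less than fully open, so I'll fit the angle. The wrist view shows the small block from (333,65) to (330,200), well clear of the pale block.

Run:
```python
from h import *
h=np.array([.5644,-.1131,.063]);t=np.radians(7.72);d=np.array([np.sin(t),-np.cos(t),0])
tiles=[]
for c in ["scene","side"]:
    im=get_image(c);a0=im["pixels"];print(c,"hinge",proj(im,h)[0])
    S=6;x0,y0=(390,255) if c=="scene" else (345,250)
    for a in (0.85,1.2,1.7):
        p=cv2.resize(a0[y0:y0+85,x0:x0+105],None,fx=3.8,fy=3.8,interpolation=cv2.INTER_CUBIC)
        g=lambda P:tuple(np.int32((proj(im,P)[0]-[x0,y0])*3.8+1.9))
        u=d*np.sin(a)+np.array([0,0,np.cos(a)]);w=-d*np.cos(a)+np.array([0,0,np.sin(a)])
        cv2.line(p,g(h+.03*u),g(h+.098*u),(0,255,0),1);cv2.line(p,g(h),g(h+.085*w+u*.016),(255,255,0),1)
        cv2.line(p,g(h-d*.05-[0,0,.023]),g(h-d*.115-[0,0,.023]),(255,0,255),1);tiles.append(p[:,:266])if 0 else tiles.append(cv2.resize(p,(266,215)))
cv2.imwrite("pics/fit.png",np.vstack([np.hstack(tiles[:3]),np.hstack(tiles[3:])]))
```

```text
scene hinge [431.44493872 309.68691788]
side hinge [390.22436528 309.58134281]
```

View pics/fit.png

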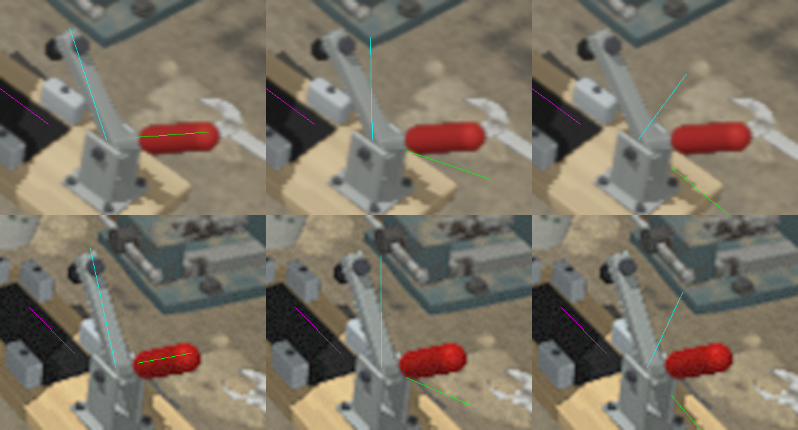

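The overlay shows the clamp stopped at about 0.85 rad, right at its balance point. I'll go back and press the grip down from above, past the middle.

```bash
python3 -m pendant '[{"x":-0.06,"y":-0.008,"z":0,"spin":0,"grip":0.03},{"x":-0.12,"y":-0.016,"z":0,"spin":0,"grip":0},{"x":-0.18,"y":-0.025,"z":0,"spin":0,"grip":0},{"x":-0.24,"y":-0.034,"z":0,"spin":0,"grip":0},{"x":-0.3,"y":-0.042,"z":0,"spin":0,"grip":0}]' >/dev/null
python3 -m pendant '[{"x":-0.06,"y":-0.008,"z":0,"spin":0,"grip":0},{"x":-0.12,"y":-0.016,"z":0,"spin":0,"grip":0},{"x":-0.183,"y":-0.026,"z":0,"spin":0,"grip":0},{"x":-0.183,"y":-0.026,"z":0.05,"spin":0,"grip":0},{"x":-0.183,"y":-0.026,"z":0.09,"spin":0,"grip":0}]'
python3 -m pendant '[{"x":0,"y":0,"z":0.015,"spin":0,"grip":0},{"x":0,"y":0,"z":0.03,"spin":0,"grip":0},{"x":0,"y":0,"z":0.045,"spin":0,"grip":0},{"x":0,"y":0,"z":0.06,"spin":0,"grip":0},{"x":0,"y":0,"z":0.07,"spin":0,"grip":0}]'
python3 -m pendant '[{"x":0,"y":0,"z":0,"spin":0,"grip":0},{"x":0,"y":0,"z":-0.06,"spin":0,"grip":0},{"x":0,"y":0,"z":-0.12,"spin":0,"grip":0},{"x":0,"y":0,"z":-0.16,"spin":0,"grip":0},{"x":0,"y":0,"z":-0.16,"spin":0,"grip":0}]'
python3 - <<'E'
from h import *
h=np.array([.5644,-.1131,.063]);t=np.radians(7.72);d=np.array([np.sin(t),-np.cos(t),0])
im=get_image("side");a0=im["pixels"];tiles=[]
print([(np.round(x["at"]),x["conf"]) for x in spotter.mark_of("side","clamp_grip")])
x0,y0=345,250
for a in (1.2,1.7):
    p=cv2.resize(a0[y0:y0+85,x0:x0+105],None,fx=3.8,fy=3.8,interpolation=cv2.INTER_CUBIC)
    g=lambda P:tuple(np.int32((proj(im,P)[0]-[x0,y0])*3.8+1.9))
    u=d*np.sin(a)+np.array([0,0,np.cos(a)]);w=-d*np.cos(a)+np.array([0,0,np.sin(a)])
    cv2.line(p,g(h+.03*u),g(h+.098*u),(0,255,0),1);cv2.line(p,g(h),g(h+.085*w+u*.016),(255,255,0),1);tiles.append(p)
cv2.imwrite("pics/fit2.png",np.hstack(tiles))
E
```

```text
time_s: 10.15
tcp_pos: [0.5733, -0.1831, 0.16]
eef_rot: [-2.064, -2.368, -0.0]
force: [0.3, 0.0, -0.3]
width: -0.0
grip_force: 0.0
time_s: 10.78
tcp_pos: [0.5735, -0.1817, 0.0905]
eef_rot: [-2.061, -2.37, 0.0]
force: [0.1, 0.9, -0.5]
width: -0.0002
grip_force: 0.0
time_s: 11.4
tcp_pos: [0.5756, -0.1825, 0.2562]
eef_rot: [2.056, 2.364, 0.006]
force: [0.2, -0.4, 0.0]
width: 0.0002
grip_force: 0.0
[]
```

View pics/fit2.png

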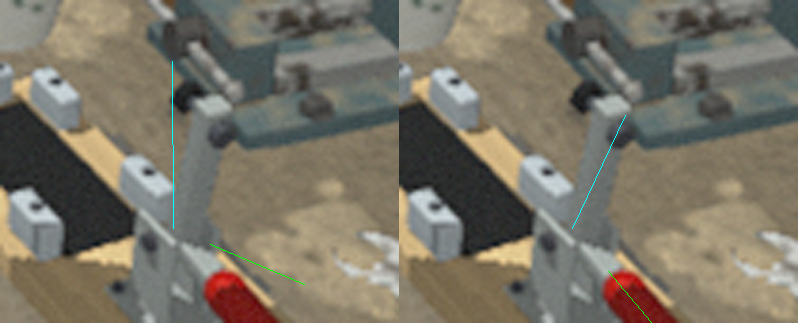

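The clamp now lies at the 1.7 rad stop: the grip and the arm match the right-hand overlay. On to the block.

```bash
python3 -m pendant '[{"x":0.06,"y":0.008,"z":0,"spin":0,"grip":0.03},{"x":0.12,"y":0.016,"z":0,"spin":0,"grip":0.075},{"x":0.18,"y":0.025,"z":0,"spin":0,"grip":0.075},{"x":0.24,"y":0.034,"z":0,"spin":0,"grip":0.075},{"x":0.3,"y":0.042,"z":0,"spin":0,"grip":0.075}]' >/dev/null
python3 -m pendant '[{"x":0.06,"y":0.008,"z":0,"spin":0,"grip":0.075},{"x":0.12,"y":0.016,"z":0,"spin":0,"grip":0.075},{"x":0.18,"y":0.026,"z":0,"spin":0,"grip":0.075},{"x":0.215,"y":0.031,"z":0,"spin":0,"grip":0.075},{"x":0.215,"y":0.031,"z":0,"spin":0,"grip":0.075}]'
cat > blk.py <<'E'
from h import *
im=get_image("wrist");cs=spotter.cut_out("wrist","small_block")
print([(c["extent"],round(c["conf"],2)) for c in cs])
m=cs[0]["pixels"].astype(np.uint8);ct=max(cv2.findContours(m,0,2)[0],key=cv2.contourArea)
W=np.array([onz(im,(v,u),.026)[:2] for u,v in ct[:,0]],np.float32)
(c,s,a)=cv2.minAreaRect(W);b=cv2.boxPoints((c,s,a));e=max([b[1]-b[0],b[2]-b[1]],key=np.linalg.norm)
if e[1]<0:e=-e
hd=np.degrees(np.arctan2(e[1],e[0]))-90;print("centre",c,"size",s,"block heading",hd)
o=r.get_obs();Rm=R.from_rotvec(o["eef_rot"]).as_matrix();ty=np.degrees(np.arctan2(Rm[1,1],Rm[0,1]))
print("tcp",o["tcp_pos"],"toolyheading",ty,"spin",ty-hd,"shift",shift([c[0],c[1],o["tcp_pos"][2]]))
E
python3 blk.py
```

```text
time_s: 12.75
tcp_pos: [0.5734, 0.3405, 0.2484]
eef_rot: [-2.056, -2.373, 0.006]
force: [-0.3, -0.4, -1.2]
width: 0.0751
grip_force: 0.0
[([302.4, 104.7, 55.1, 133.4], 0.71)]
centre (0.5762377381324768, 0.3699237108230591) size (0.04518699645996094, 0.11974069476127625) block heading 6.397026
tcp [0.57401293 0.33771708 0.24945016] toolyheading 7.995706233485226 spin 1.5986801714735073 shift [ 3.15839725e-02  6.68305375e-03 -7.87277587e-05]
```

```bash
python3 -m pendant '[{"x":0.032,"y":0.007,"z":0.04,"spin":1.6,"grip":0.075},{"x":0.032,"y":0.007,"z":0.09,"spin":1.6,"grip":0.075},{"x":0.032,"y":0.007,"z":0.14,"spin":1.6,"grip":0.075},{"x":0.032,"y":0.007,"z":0.19,"spin":1.6,"grip":0.075},{"x":0.032,"y":0.007,"z":0.19,"spin":1.6,"grip":0.075}]'
python3 - <<'E'
from h import *
print(r.get_obs()["tcp_pos"])
im=get_image("wrist");cv2.imwrite("pics/w5.png",im["pixels"])
E
python3 blk.py
```

```text
time_s: 13.48
tcp_pos: [0.5745, 0.3674, 0.0569]
eef_rot: [-2.095, -2.337, 0.016]
force: [-0.5, 0.2, 0.5]
width: 0.075
grip_force: 0.0
[0.57452022 0.36744083 0.05689035]
[([273.6, 155.4, 93.2, 229.6], 0.65)]
centre (0.5759196877479553, 0.37095484137535095) size (0.04436597600579262, 0.12165173143148422) block heading 6.5444336
tcp [0.57876913 0.37088692 0.06381599] toolyheading 6.303732347245055 spin -0.24070124650494495 shift [ 3.80394497e-04 -2.82473293e-03 -9.79726341e-06]
```

View pics/w5.png

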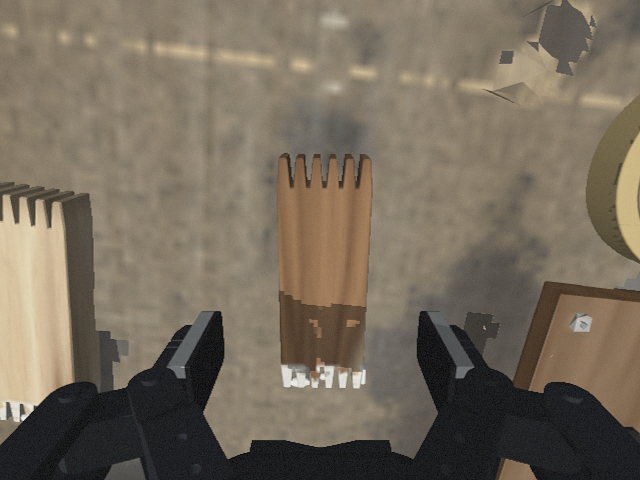

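The block, seen at (273–366, 155–385), sits centred between the open fingers. Down and grip.

```bash
python3 -m pendant '[{"x":0.0005,"y":-0.002,"z":0.025,"spin":0,"grip":0.075},{"x":0.0005,"y":-0.002,"z":0.045,"spin":0,"grip":0.075},{"x":0.0005,"y":-0.002,"z":0.053,"spin":0,"grip":0.075},{"x":0.0005,"y":-0.002,"z":0.053,"spin":0,"grip":0.075},{"x":0.0005,"y":-0.002,"z":0.053,"spin":0,"grip":0.075}]'
python3 -m pendant '[{"x":0,"y":0,"z":0,"spin":0,"grip":0.03},{"x":0,"y":0,"z":0,"spin":0,"grip":0.03},{"x":0,"y":0,"z":0,"spin":0,"grip":0.03},{"x":0,"y":0,"z":0,"spin":0,"grip":0.03},{"x":0,"y":0,"z":0,"spin":0,"grip":0.03}]' 50
```

```text
time_s: 14.25
tcp_pos: [0.5761, 0.3717, 0.01]
eef_rot: [2.094, 2.341, 0.004]
force: [0.5, 0.7, 0.7]
width: 0.0751
grip_force: 0.0
time_s: 14.88
tcp_pos: [0.5756, 0.3715, 0.0092]
eef_rot: [2.095, 2.341, 0.002]
force: [-0.7, -0.1, 4.4]
width: 0.0419
grip_force: 53.4
```

Gripped at 42 mm opening and 53 N. Lifting straight up, then carrying it across high.

```bash
python3 -m pendant '[{"x":0,"y":0,"z":-0.02,"spin":0,"grip":0.03},{"x":0,"y":0,"z":-0.06,"spin":0,"grip":0.03},{"x":0,"y":0,"z":-0.11,"spin":0,"grip":0.03},{"x":0,"y":0,"z":-0.16,"spin":0,"grip":0.03},{"x":0,"y":0,"z":-0.19,"spin":0,"grip":0.03}]'
python3 -m pendant '[{"x":-0.02,"y":-0.004,"z":0,"spin":0,"grip":0.03},{"x":-0.06,"y":-0.011,"z":0,"spin":0,"grip":0.03},{"x":-0.1,"y":-0.019,"z":0,"spin":-0.5,"grip":0.03},{"x":-0.14,"y":-0.026,"z":0,"spin":-1,"grip":0.03},{"x":-0.18,"y":-0.034,"z":0,"spin":-1.4,"grip":0.03}]'
python3 -m pendant '[{"x":-0.04,"y":-0.007,"z":0,"spin":0,"grip":0.03},{"x":-0.08,"y":-0.014,"z":0,"spin":0,"grip":0.03},{"x":-0.12,"y":-0.021,"z":0,"spin":0,"grip":0.03},{"x":-0.16,"y":-0.027,"z":0,"spin":0,"grip":0.03},{"x":-0.18,"y":-0.03,"z":0,"spin":0,"grip":0.03}]'
python3 -m pendant '[{"x":0,"y":0,"z":0,"spin":0,"grip":0.03},{"x":0,"y":0,"z":0,"spin":0,"grip":0.03},{"x":0,"y":0,"z":0,"spin":0,"grip":0.03}]'
python3 - <<'E'
from h import *
o=r.get_obs();R0=R.from_rotvec(o["eef_rot"]);Rm=R0.as_matrix();print(o["time_s"],o["tcp_pos"],np.degrees(np.arctan2(Rm[1,1],Rm[0,1])),Rm[:,2],o["grip_force"])
im=get_image("wrist");cv2.imwrite("pics/w6.png",im["pixels"])
# block seen in wrist: bottom-plane/top at TCP height + offset (top = tcp+0.017)
for z in (o["tcp_pos"][2]+.017,):
    for c in spotter.cut_out("wrist","small_block")[:2]:
        m=c["pixels"].astype(np.uint8);ct=max(cv2.findContours(m,0,2)[0],key=cv2.contourArea)
        W=np.array([onz(im,(v,u),z)[:2] for u,v in ct[:,0]],np.float32);print(c["conf"],c["extent"],cv2.minAreaRect(W),cv2.boxPoints(cv2.minAreaRect(W)).tolist())
E
```

```text
time_s: 15.5
tcp_pos: [0.5754, 0.3714, 0.2006]
eef_rot: [2.094, 2.341, 0.004]
force: [-0.1, 0.7, -1.2]
width: 0.0422
grip_force: 52.8
time_s: 16.12
tcp_pos: [0.5592, 0.1854, 0.1953]
eef_rot: [-2.065, -2.365, 0.008]
force: [0.8, -0.1, -0.9]
width: 0.0417
grip_force: 52.8
time_s: 16.75
tcp_pos: [0.5536, 0.0035, 0.1959]
eef_rot: [-2.066, -2.362, 0.006]
force: [1.1, -0.9, -1.3]
width: 0.0419
grip_force: 52.8
time_s: 17.12
tcp_pos: [0.5557, 0.0071, 0.198]
eef_rot: [-2.064, -2.368, -0.0]
force: [-0.5, -0.1, -1.0]
width: 0.0417
grip_force: 52.8
17.125 [0.55568952 0.00710416 0.19802486] 7.841905758186305 [-4.23889684e-04  3.86852219e-04 -9.99999835e-01] 52.75813400745392
0.91 [257.2, 174.7, 127.6, 271.9] ((0.5556663870811462, 0.014207784086465836), (0.04282430559396744, 0.10933288186788559), 7.466195106506348) [[0.5273323059082031, 0.06562842428684235], [0.541539192199707, -0.04277750104665756], [0.5840004682540894, -0.037212856113910675], [0.5697935819625854, 0.07119306921958923]]
```

View pics/w6.png

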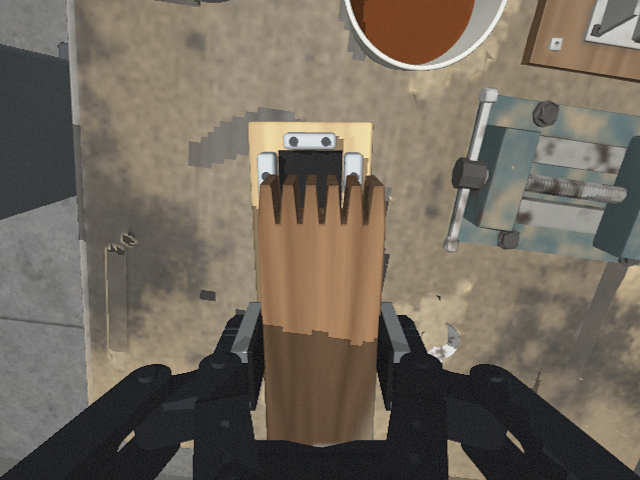

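The block hangs level in the grip over the nest. Its far end is around (320,180), with the end stop at (310,142) and the far guides at (267,165) and (354,165). I'll correct the offset and go partway down.

```bash
python3 - <<'E'
from h import *
im=get_image("wrist")
print("stop",onz(im,(141.5,310.5),.04),"pred",np.array([.549,.001])+.071*np.array([-.134,.991]), [onz(im,(133,u),.04)[:2] for u in (285,337)])
E
python3 -m pendant '[{"x":-0.003,"y":-0.004,"z":0.01,"spin":0,"grip":0.03},{"x":-0.006,"y":-0.0085,"z":0.04,"spin":0,"grip":0.03},{"x":-0.006,"y":-0.0085,"z":0.075,"spin":0,"grip":0.03},{"x":-0.006,"y":-0.0085,"z":0.098,"spin":0,"grip":0.03},{"x":-0.006,"y":-0.0085,"z":0.098,"spin":0,"grip":0.03}]'
python3 - <<'E'
from h import *
o=r.get_obs();print(o["time_s"],o["tcp_pos"])
im=get_image("wrist");cv2.imwrite("pics/w7.png",im["pixels"][60:360,120:520])
E
python3 -c "
import cv2
cv2.imwrite('pics/w7b.png',cv2.resize(cv2.imread('pics/w7.png'),(800,600)))"
```

```text
stop [0.54093532 0.0672646  0.04      ] pred [0.539486 0.071361] [array([0.52144052, 0.07073802]), array([0.55958841, 0.07599418])]
time_s: 17.9
tcp_pos: [0.5463, -0.001, 0.0982]
eef_rot: [-2.063, -2.364, 0.005]
force: [0.5, -0.1, -1.9]
width: 0.0416
grip_force: 52.7
17.9 [ 0.546304   -0.0010261   0.09817454]
```

View pics/w7b.png

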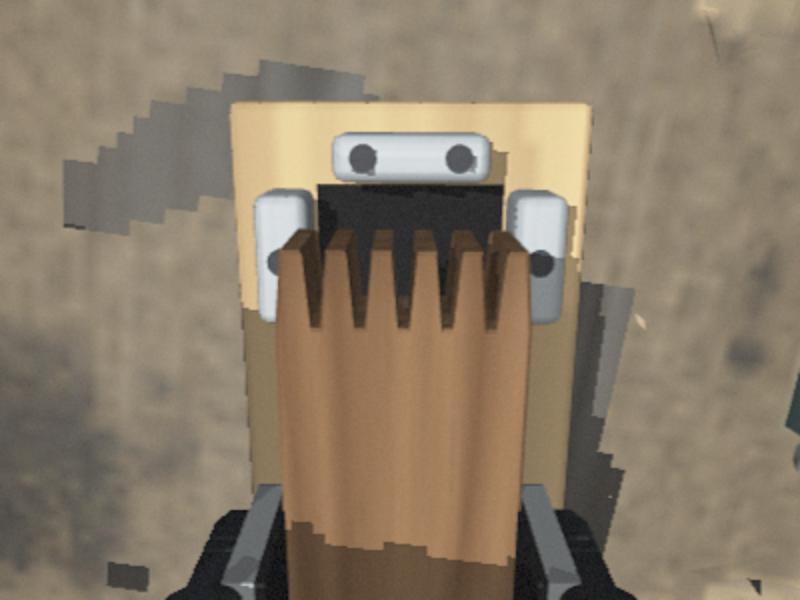

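At 2x crop scale, the guides' outer far corners are at (256,192) and (568,192), the stop's back edge at (333–490,133), and the block's far end spans 282–528 at V≈250. Comparing these in metres.

Run:
```python
from h import *
im=get_image("wrist");o=r.get_obs();print(o["tcp_pos"])
t=np.radians(7.72);n=np.array([.549,.001]);A=np.array([[np.cos(t),np.sin(t)],[-np.sin(t),np.cos(t)]])
def j(U,V,z):
    p=onz(im,(60+V/2,120+U/2),z)[:2];return np.round((A@(p-n))*1e3,1)
for nm,U,V,z,e in [("gL",256,192,.04,(-40.5,62)),("gR",568,192,.04,(40.5,62)),("stopBL",334,134,.04,None),("stopBR",490,134,.04,77),("boardL",230,103,.018,(-50,85)),("boardR",590,103,.018,(50,85))]: print(nm,j(U,V,z),e)
zt=o["tcp_pos"][2]+.017
for U,V in [(279,250),(530,250),(281,400),(526,400)]: print("blk top",j(U,V,zt))
```

```text
[ 0.54846492 -0.0010479   0.10064929]
gL [-37.6  58.5] (-40.5, 62)
gR [41.4 58.6] (40.5, 62)
stopBL [-17.5  72.7] None
stopBR [21.1 72.7] 77
boardL [-47.4  80.2] (-50, 85)
boardR [50.3 80.2] (50, 85)
blk top [-20.3  56.8]
blk top [19.8 56.8]
blk top [-21.1  31.2]
blk top [20.4 31.3]
```

```bash
python3 -m pendant '[{"x":0.001,"y":0.0015,"z":0.012,"spin":0,"grip":0.03},{"x":0.001,"y":0.0015,"z":0.024,"spin":0,"grip":0.03},{"x":0.001,"y":0.0015,"z":0.034,"spin":0,"grip":0.03},{"x":0.001,"y":0.0015,"z":0.036,"spin":0,"grip":0.03},{"x":0.001,"y":0.0015,"z":0.036,"spin":0,"grip":0.03}]'
python3 -m pendant '[{"x":0,"y":0,"z":0,"spin":0,"grip":0.03},{"x":0,"y":0,"z":0,"spin":0,"grip":0.03},{"x":0,"y":0,"z":0,"spin":0,"grip":0.03},{"x":0,"y":0,"z":0,"spin":0,"grip":0.03}]'
python3 - <<'E'
from h import *
P=lambda n,x0,y0,w,h,s:cv2.resize(get_image(n)["pixels"][y0:y0+h,x0:x0+w],None,fx=s,fy=s,interpolation=cv2.INTER_CUBIC)
a=P("wrist",180,120,280,240,2)[:480,:400*2];b=P("scene",320,230,150,140,3.2);
H=a.shape[0];b=cv2.resize(b,(240,224));c=cv2.resize(P("side",300,230,150,140,1.6),(240,224))
cv2.imwrite("pics/fin.png",np.hstack([a,np.vstack([b,c,np.zeros((H-448,240,3),np.uint8)])]))
E
```

```text
time_s: 18.62
tcp_pos: [0.5496, 0.0002, 0.0641]
eef_rot: [-2.066, -2.367, 0.0]
force: [-0.4, -0.7, -1.1]
width: 0.0417
grip_force: 52.7
time_s: 19.12
tcp_pos: [0.5496, 0.0002, 0.0644]
eef_rot: [2.066, 2.367, 0.0]
force: [-0.2, 0.3, -0.3]
width: 0.0419
grip_force: 52.7
```

View pics/fin.png

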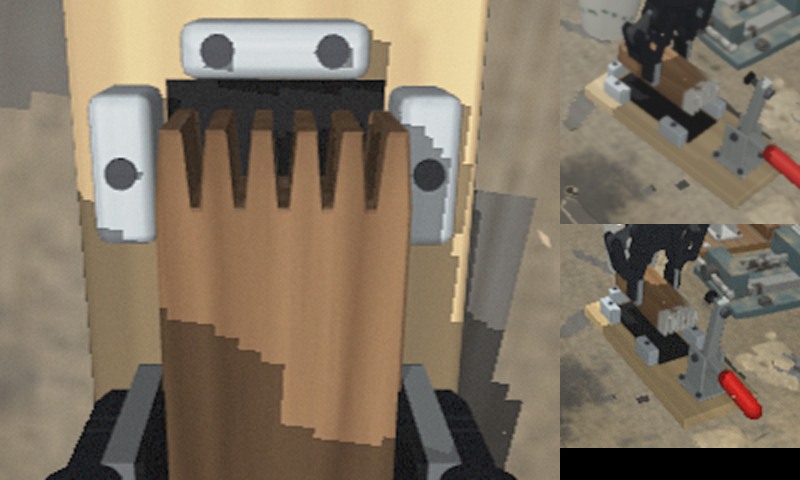

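In the wrist crop (2x) the guides' outer edges are at 90 and 461, the stop spans 181–371, and the block end spans 160–408. The block is roughly centred and aligned, and the clamp in the side views is fully open and clear. I'll check the remaining offset numerically.

Run:
```python
from h import *
im=get_image("wrist");o=r.get_obs();print(o["tcp_pos"],o["time_s"])
t=np.radians(7.72);n=o["tcp_pos"][:2];A=np.array([[np.cos(t),np.sin(t)],[-np.sin(t),np.cos(t)]])
J=lambda p:np.round((A@(p[:2]-n))*1e3,1)
j=lambda U,V,z:J(onz(im,(120+V/2,180+U/2),z))
for nm,U,V,z in [("gL40.5,62",90,88,.04),("gR",461,88,.04),("gL near 28?",96,243,.04),("stopL",181,22,.04),("stopR",371,22,.04),("bL top",160,130,.081),("bR top",408,130,.081),("bL",164,360,.081),("bR",402,360,.081),("boardL",65,0,.018),("boardR",488,0,.018)]: print(nm,j(U,V,z))
Rm=cv2.Rodrigues(im["rvec"])[0];print("cam",J((-Rm.T@np.ravel(im["tvec"]))),-Rm.T@np.ravel(im["tvec"]),"axis",Rm[2])
for c in ("scene","side"):
    D={}
    for k in range(5):
        im=get_image(c)
        for nm,z in (("small_block",.068),("jig_nest",.04),("clamp_hinge",.063)):
            for d in spotter.mark_of(c,nm)[:1]: D.setdefault(nm,[]).append(J(onz(im,d["at"],z)))
    for k,v in D.items(): print(c,k,np.median(v,0),len(v),np.round(np.std(v,0),1))
```

```text
[5.49583900e-01 1.97083513e-04 6.43116481e-02] 19.325
gL40.5,62 [-39.3  60.4]
gR [38.7 60.5]
gL near 28? [-40.5  26.2]
stopL [-19.7  73.8]
stopR [19.3 73.8]
bL top [-18.7  58.4]
bR top [21.3 58.4]
bL [-19.9  17.5]
bR [22.3 17.5]
boardL [-48.9  77.9]
boardR [48.5 77.9]
cam [ 0.7 79.4] [0.5396453  0.07898556 0.20681821] axis [ 0.04124023 -0.30560627 -0.95126445]
scene small_block [6.7 4.7] 4 [1.4 4. ]
scene jig_nest [ 3.8 -5.1] 5 [3.7 2.8]
scene clamp_hinge [   3.1 -118.4] 5 [1.8 3.1]
side small_block [2.1 2.4] 5 [1.9 3.4]
side jig_nest [-11.1  -8.2] 5 [2.6 3.6]
side clamp_hinge [  -3.7 -119.1] 5 [2.9 3.7]
```

```bash
cat > fitb.py <<'E'
from h import *
from scipy.optimize import differential_evolution as DE
o=r.get_obs();tcp=o["tcp_pos"];print(tcp)
ims={c:get_image(c) for c in ()}
D={}
for c in ("scene","side","wrist"):
    im=get_image(c);cs=spotter.cut_out(c,"small_block")
    cs=[q for q in cs if 1] 
    print(c,[(np.round(q["extent"]),round(q["conf"],2)) for q in cs[:2]])
    if cs:
        g=im["pixels"].max(2);D[c]=(im,cs[0]["pixels"],(g<70)&~cs[0]["pixels"])
B=np.array([[a,b,c] for a in (-.0225,.0225) for b in (-.061,.061) for c in (-.013,.013)])
def cost(p,cams):
    Rm=R.from_euler("zx",[7.7+p[4],p[3]],degrees=True);X=Rm.apply(B)+[tcp[0]+p[0],tcp[1]+p[1],tcp[2]+.004+p[2]]
    s=0
    for c in cams:
        im,m,dark=D[c];h=np.zeros(m.shape,np.uint8);cv2.fillConvexPoly(h,cv2.convexHull(np.int32(np.round(proj(im,X)*16))),1,shift=4);h=h>0
        if c=="wrist": h=h[:310];m=m[:310];dark=dark[:310]
        s+=((m&~h).sum()+(h&~m&~dark).sum())/m.sum()
    return s
for cams in (["scene"],["side"],["scene","side"],["wrist"],["scene","side","wrist"]):
    if not all(c in D for c in cams): continue
    q=DE(cost,[(-.012,.012)]*3+[(-8,8),(-4,4)],args=(cams,),maxiter=60,popsize=8,seed=1,polish=False)
    print(cams,"dx dy dz mm",np.round(q.x[:3]*1e3,1),"pitch,yaw",np.round(q.x[3:],1),"cost",round(q.fun,3),"at0",round(cost(np.zeros(5),cams),3))
E
timeout 500 python3 fitb.py
```

```text
[5.49564085e-01 2.18009336e-04 6.42988152e-02]
scene [(array([356., 254.,  66.,  48.]), 0.87)]
side []
wrist [(array([258., 174., 127., 272.]), 0.72)]
['scene'] dx dy dz mm [  9.7   4.4 -10. ] pitch,yaw [-2.7 -3.5] cost 0.114 at0 0.184
['wrist'] dx dy dz mm [ 1.4 -4.2 -7.7] pitch,yaw [-0.4 -0.5] cost 0.012 at0 0.094
```

The wrist-camera fit is very close (1% residual) but puts everything a few mm low, the jig guides included. I'll fit the jig in the same view, so the camera bias cancels, and use the relative pose.

Run:
```python
from h import *
from scipy.optimize import least_squares as LS
im=get_image("wrist");tcp=r.get_obs()["tcp_pos"]
# (U,V,z in jig(bed=0), axis, value mm)
P=[(90,110,.04,0,-40.5),(96,232,.04,0,-40.5),(461,110,.04,0,40.5),(125,87,.04,1,62),(425,87,.04,1,62),(270,20,.04,1,77),(65,5,.018,0,-50),(488,5,.018,0,50),(95,385,.018,0,-50),(461,385,.018,0,50),(122,174,.04,0,-33.5),(122,174,.04,1,45),(429,174,.04,0,33.5),(429,174,.04,1,45),(217,50,.04,1,71),(333,50,.04,1,71)]
def f(p):
    t=np.radians(p[3]);A=np.array([[np.cos(t),np.sin(t)],[-np.sin(t),np.cos(t)]])
    return [(A@(onz(im,(120+V/2,180+U/2),z+p[2]*1e-3)[:2]-tcp[:2]-p[:2]*1e-3))[ax]*1e3-v for U,V,z,ax,v in P]
q=LS(f,[0,0,0,7.7],loss="soft_l1");print("jig rel tcp dx dy dz(mm) yaw",np.round(q.x,2));print(np.round(f(q.x),1))
```

```text
jig rel tcp dx dy dz(mm) yaw [ 0.26 -2.87 -2.97  7.93]
[ 0.4 -0.4 -0.5  1.3  1.1 -0.   0.6 -0.3  0.1  0.2 -0.6 -0.7  0.4 -0.9
 -0.1 -0.2]
```

Relative to the jig, the block is about 1.1 mm, −1.3 mm and 0.7° off, with a gap of 11–15 mm. One small correction, raising it slightly, then I'll re-verify.

```bash
python3 -m pendant '[{"x":0.0014,"y":-0.0009,"z":-0.0025,"spin":-0.6,"grip":0.03},{"x":0.0014,"y":-0.0009,"z":-0.0025,"spin":-0.6,"grip":0.03},{"x":0.0014,"y":-0.0009,"z":-0.0025,"spin":-0.6,"grip":0.03},{"x":0.0014,"y":-0.0009,"z":-0.0025,"spin":-0.6,"grip":0.03},{"x":0.0014,"y":-0.0009,"z":-0.0025,"spin":-0.6,"grip":0.03}]'
python3 -m pendant '[{"x":0,"y":0,"z":0,"spin":0,"grip":0.03},{"x":0,"y":0,"z":0,"spin":0,"grip":0.03},{"x":0,"y":0,"z":0,"spin":0,"grip":0.03},{"x":0,"y":0,"z":0,"spin":0,"grip":0.03}]'
python3 - <<'E'
from h import *
o=r.get_obs();Rm=R.from_rotvec(o["eef_rot"]).as_matrix();print(np.abs(o["qvel"]).max(),Rm[:,2],o["tcp_pos"],o["time_s"])
for c in ("scene","side"):
    im=get_image(c)
    for t,z in (("pale_block",.013),("tea_mug",0),("glue_pot",0)): print(c,t,[np.round(onz(im,d["at"],z)[:2],3) for d in spotter.mark_of(c,t)[:1]])
E
```

```text
time_s: 22.3
tcp_pos: [0.5485, 0.0014, 0.0668]
eef_rot: [-2.054, -2.377, -0.0]
force: [-0.6, -0.4, -1.1]
width: 0.0421
grip_force: 52.7
time_s: 22.8
tcp_pos: [0.5485, 0.0015, 0.0668]
eef_rot: [-2.053, -2.378, -0.0]
force: [0.4, 0.2, -1.7]
width: 0.0418
grip_force: 52.7
0.0008601656979483848 [ 1.37128729e-05  6.63706931e-05 -9.99999998e-01] [0.54847763 0.0014618  0.06680174] 22.8
scene pale_block [array([0.429, 0.332])]
scene tea_mug [array([0.589, 0.187])]
scene glue_pot [array([0.44 , 0.187])]
side pale_block [array([0.422, 0.327])]
side tea_mug [array([0.587, 0.186])]
side glue_pot [array([0.434, 0.191])]
```

The arm is still and the tool is level. The pale block, mug and pot are where they started. Handing in.

```bash
python3 -c "
from rig import order
print(order.finish_job())"
```

```text
the job is handed in; nothing more can be done
None
```

The job is handed in at about 23 s: the clamp is fully open and the small block is gripped level and still over the nest, within about 1 mm and 1° of centre and about 13–18 mm above the guide tops. The clamp needed a second push, and I viewed 13 pictures, over the limit of 10.

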